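Clearing the way to the tool drawer and putting the filling knife away

TASK

First stand the green clay house that blocks the tool chest's drawer upright on the plywood drying board, beside its twin. Then pull the drawer wide open, lay the filling knife fully down in its own cut-out in the foam, and push the drawer fully shut. The clay is still soft, so set the house down without dropping it, never let the drawer or chest push it, and leave everything else where it stands.

Things in the scene. Friction and masses are not known exactly. Their poses are not given: they have to be found in the camera images.
- chest: low walnut tool chest with one drawer, fixed to the table, 275 deep, 340 wide, 90 high. Origin: on the table under the middle of its front face; +x points into the chest (the drawer slides out along -x), +y to its left as seen by the robot, z up. Paint jars stand on its top, at least 75 mm behind the front face.
- drawer (a joint): how far the drawer is out, m: 0 shut, 0.200 end of slide; starts 0 to 0.02 open. About 2 N friction plus 6 N per m/s, no spring, stays where left. Axes as the chest's. Its front is 16 thick, from 9 to 76 above the table, and sweeps away what stands before it. Inside 310 wide, side walls 56 above the table. Orange side cutters lie fixed in the rear right cut-out of its foam.
- drawer_handle (a point): middle of the drawer's brass bar handle: a round bar of 11 diameter and 110 length along the chest's y, 40 in front of the drawer's face, 60 above the table (30 below the chest's top), held at its two ends; free to pinch from above. Moves with the drawer.
- knife_pocket (a point): where the knife's origin belongs: on the yellow floor of its cut-out in the drawer's black foam, 20 above the table, 66 behind the drawer's face, 70 left (+y) of its middle. Cut-out 14 deep, knife-shaped, 3 to 5 to spare each side, blade towards -y; within 20 of this point along y it widens to 88 (along x) as a finger scoop. Axes as the chest's; moves with the drawer.
- knife_pocket_tip (a point): point on the floor of the knife's cut-out under where the middle of the blade's edge belongs, 105 towards -y from knife_pocket
- knife: filling knife, 180 long, about 110 g, lying flat: black handle 105 long, 26 wide, 18 thick, and a steel blade 50 wide, 2 thick at mid height. Origin: on its underside at the grip point near the balance point; +x points to the blade, z up. The handle runs from x = -75 to +30, the neck (16 wide) to +48, the blade from +45 to +105.
- knife_tip (a point): underside level below the middle of the blade's edge, 105 along the knife's +x from its origin
- house: green roofless clay house with cream windows and door, about 260 g, 95 long (its x), 62 wide (its y), 58 high, open on top, walls 8 thick, floor 6 thick. Origin: centre of its underside. It starts on the table in front of the drawer, within the drawer's path. It can be gripped across its width.
- board: plywood drying board fixed to the table left of the chest, 170 along its x, 220 along its y, 9 thick. Origin: centre of its underside; z up. The twin stands on its half at +y; the half at -y is free.
- twin: second green clay house of the same size and make, standing on the +y half of the drying board with its length roughly along the board's x, its middle about 58 from the board's middle; origin at the centre of its underside. Stays where it is.
- glue: white glue bottle with orange cap, 52 diameter, 150 high, standing to the right; origin at the centre of its underside. Stays.
- tape: yellow roll of tape lying flat, 100 diameter, 25 high, to the right; origin at the centre of its underside. Stays.
- pipe: grey plastic tube standing upright, 60 diameter, 115 high, on the left or right of the drawer's path (the knife lies on the other side); origin at the centre of its underside. Stays.
- jar_red: red paint jar, 48 diameter, 55 high, on the chest's top; origin at the centre of its underside. Stays.
- jar_blue: blue paint jar, 48 diameter, 55 high, on the chest's top; origin at the centre of its underside. Stays.
- cottage: small yellow model cottage with a blue roof, 90 by 65, 75 high, near left; origin at the centre of its underside. Stays.
Things that resemble listed ones, but are neither listed nor needed, are in the scene too. Several things look just like the knife: the one meant starts farthest from the robot's base.

How it is judged:
By the outcome, as a careful person would: the job done as asked, in the order asked, and still so for the second after the job is handed in, with the robot touching nothing.
It also fails if it takes over 72 s, if anything falls off the work surface, if the arm or the gripper's body presses on something with over 40 N, if the wrist force passes 120 N, or if a joint passes its speed limit or range.

ROBOT

A 6-joint arm with a two-finger parallel gripper is mounted at the origin on the work surface. World frame = base frame: x ahead of the robot, y to its left, z up, the work surface at z = 0. Lengths are in mm, angles in rad, forces in N, time in s.
With the tool pointing down it reaches from about 325 to 925 mm from the base axis. Payload 3.1 kg.
Tool frame: the origin (TCP) lies at the very end of the fingers, on their centre line; the grasp point (between the pads) lies ctrl.grasp_offset behind it (ctrl.grasp_offset is the distance from the TCP to the grasp point, in mm); z points along the fingers, y is the line along which they close (so a half turn about z gives the same grasp; the last joint's range is limited). The gripper opens to 85 mm and grips with 20 to 120 N. Pads are 22 mm wide; open, the fingers measure 114 mm over their backs; the gripper's body (76 mm by 85 mm) begins 54 mm behind the grasp point. The pads swing forward as they close: fully open they stand 13 mm farther back than shut.
Start: joints at [-1.415, 0.217, 1.613, -0, 1.311, -0.112], TCP at [165.403, -602.728, 231.3] pointing down, gripper open.
Joint ranges: [-2.75, 2.75], [-0.78, 2.1], [0.31, 2.55], [-1.13, 4.27], [0.13, 2.63], [-2.58, 2.58]. Speed limits (rad/s): [2.79, 2.79, 3.14, 3.14, 3.14, 3.14].

INTERFACE

Orientations are given as a rotation vector (axis times angle).
In Python, from rig import ctrl gives the robot as it stands. Calls block until the motion is done:
- ctrl.move_pose(position, orientation): joint-space move of the TCP to a pose.
- ctrl.move_linear(position, rot=None, v=150): straight line of the TCP; rot=None keeps the orientation; v is the mean speed in mm/s.
- ctrl.move_j(angles): joint-space move.
- ctrl.release() and ctrl.gripper_close(): open the fingers fully, or close them until they stop; the grip force is fixed at half the most.
- ctrl.pause(seconds).
- ctrl.solve_ik(position, orientation): joint angles nearest the present ones, or None.
- ctrl.sense(): the state.
- ctrl.camera(name): name is "scene" or "top" or "wrist"; returns a dict with "pixels" (480x640x3 uint8, red, green, blue), "camera_matrix" (3x3 intrinsics, pixels), "dist_coeffs" ([k1, k2, p1, p2, k3] as OpenCV has them; the pictures are not rectified), "R" (3x3) and "t" (3): a world point X has camera coordinates R X + t; the wrist camera has in their place "T_tool_cam" (4x4, takes a point from camera to tool coordinates, whose origin is the TCP and whose axes are the flange's). Camera axes: x right, y down, z forward; pixel columns grow to the right and rows downward; lengths in mm; the calibration is good to about 2 mm. A picture is of the moment at which its call begins: read the wrist's pose just before it. There is no depth.
A pose or a line that the arm cannot do raises ctrl.IKError and nothing moves.
- ctrl.job_done(): hands the job in; it is judged then, once.
The state is a dict: "time": time; "joints": joint angles; "qd": joint speeds; "tau": joint torques, N m; "ee_pos": TCP position; "ee_rot": TCP orientation; "force": force on the tool from outside, world axes, zero at the start; "wrist_torque": the same for the moment, N m; "finger_gap": finger opening in mm; "finger_force": force on a finger pad.
Only numpy, scipy, OpenCV 4.12 (cv2) and the standard library are available. Lean on these libraries where they do the work, as an engineer would, in place of code of your own. Each camera call takes 0.05 s, during which the arm holds its last target. There are 200 camera calls.

## Working session

There is one attempt and no reset: what is moved stays moved. The work goes in short steps, each a Python script; the robot and the scene stay as the last script left them, time stands still between calls to the robot, and variables do not carry over. Pictures are saved under pics/ and viewed, at most 10 in all, crops included, and the job is handed in when it is done.

```bash
ls; mkdir -p pics; python3 - <<'E'
from rig import ctrl
import cv2,pickle
print(ctrl.grasp_offset)
s=ctrl.sense();print(s['time'],s['ee_pos'],s['ee_rot'])
d={}
for n in("scene","top"):
    d[n]=ctrl.camera(n);cv2.imwrite(f"pics/{n}0.png",d[n]["pixels"][...,::-1])
    print(n,d[n]['camera_matrix'],d[n]['R'],d[n]['t'],d[n]['dist_coeffs'])
pickle.dump(d,open('cams.pkl','wb'))
E
```

```text
pics
18.700000000000003
0.0 [ 165.23821354 -601.90027362  229.94983467] [-3.11106030e+00 -4.19048849e-01  1.07909551e-04]
scene [[603.96334137   0.         318.21810061]
 [  0.         603.96334137 240.09107859]
 [  0.           0.           1.        ]] [[-0.71421294  0.69979248  0.01379695]
 [ 0.59917774  0.62147602 -0.50473121]
 [-0.36178158 -0.35221874 -0.86316629]] [ 413.80642687 -276.54765498 1728.51067663] [0.02662869 0.         0.         0.         0.        ]
top [[523.79650121   0.         320.93264148]
 [  0.         523.79650121 244.5654942 ]
 [  0.           0.           1.        ]] [[ 1.15600331e-03 -9.99968868e-01 -7.80558477e-03]
 [-9.87576796e-01  8.49074535e-05 -1.57137087e-01]
 [ 1.57132858e-01  7.89026539e-03 -9.87545953e-01]] [ -22.85935977  534.71153334 1162.07661587] [-0.07906031  0.          0.          0.          0.        ]
```

View pics/scene0.png

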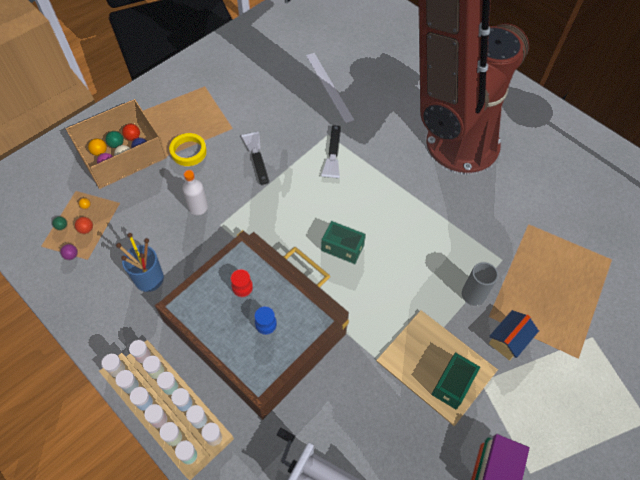

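View pics/top0.png

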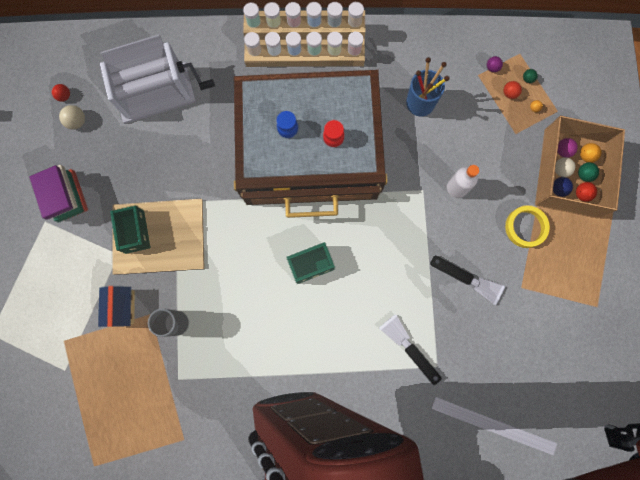

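The top view shows two knife lookalikes. A lies at about (468,278), with its blade edge near (498,294). B lies at about (408,347), with its blade edge near (392,322). The house is at (312,263), the handle bar at (311,212), the board spans (112..204, 200..272), and the twin is at (130,228). In the scene view A is at (256,158), B at (333,150) and the house at (343,242). A looks farther from the base, which I'll confirm with numbers and a crop.

```bash
cat > h.py <<'E'
import numpy as np,cv2,pickle
from scipy.spatial.transform import Rotation as Ro
def ray(c,px):
    u=cv2.undistortPoints(np.array([[px]],float),c['camera_matrix'],np.array(c['dist_coeffs'],float))[0,0]
    R=np.array(c['R']);o=-R.T@np.array(c['t']);d=R.T@np.array([u[0],u[1],1]);return o,d/np.linalg.norm(d)
def onz(c,px,z=0):
    o,d=ray(c,px);return o+d*(z-o[2])/d[2]
def tri(obs):
    A=np.zeros((3,3));b=np.zeros(3)
    for c,p in obs:
        o,d=ray(c,p);P=np.eye(3)-np.outer(d,d);A+=P;b+=P@o
    x=np.linalg.solve(A,b)
    return x,[float(np.linalg.norm(np.cross(x-ray(c,p)[0],ray(c,p)[1]))) for c,p in obs]
def proj(c,X):
    return cv2.projectPoints(np.array(X,float).reshape(-1,3),cv2.Rodrigues(np.array(c['R']))[0],np.array(c['t'],float),c['camera_matrix'],np.array(c['dist_coeffs'],float))[0][:,0]
def wrist(ctrl):
    s=ctrl.sense();c=dict(ctrl.camera("wrist"))
    W=np.eye(4);W[:3,:3]=Ro.from_rotvec(s['ee_rot']).as_matrix();W[:3,3]=s['ee_pos']
    T=np.linalg.inv(W@np.array(c['T_tool_cam']));c['R']=T[:3,:3];c['t']=T[:3,3];return c
def down(a):
    "tool pointing down, tool y (closing line) at world angle a"
    y=np.array([np.cos(a),np.sin(a),0]);z=np.array([0,0,-1.]);x=np.cross(y,z)
    return Ro.from_matrix(np.c_[x,y,z]).as_rotvec()
E
python3 - <<'E'
from h import *
from rig import ctrl
d=pickle.load(open('cams.pkl','rb'));t=d['top'];s=d['scene']
np.set_printoptions(precision=1,suppress=True)
for n,p,z in [('knifeA',(468,278),9),('knifeA end',(433,261),9),('knifeA tip',(499,295),9),('knifeB',(408,347),9),('house',(312,263),58),('handle',(311,213),60),('twin',(130,228),58),('boardTL',(112,205),9),('boardTR',(204,199),9),('boardBR',(204,269),9),('boardBL',(112,273),9),('pipe',(162,322),115),('chest fl',(236,188),90),('chest fr',(384,183),90)]:
    X=onz(t,p,z);print(n,X,np.hypot(X[0],X[1]),'scene px',proj(s,X)[0])
print(ctrl.camera('wrist')['T_tool_cam'],ctrl.camera('wrist')['camera_matrix'])
def crop(im,x0,y0,w,h,k):return cv2.resize(im[y0:y0+h,x0:x0+w,::-1],None,fx=k,fy=k,interpolation=cv2.INTER_CUBIC)
T=t['pixels'];S=s['pixels']
a=np.vstack([crop(T,370,240,150,150,2),crop(S,230,110,150,100,2)[:, :300]])
b=crop(T,225,170,170,125,500/170)
e=crop(T,100,190,125,100,4)[:500-b.shape[0]+0,:500]
r=np.vstack([b,e]);print(a.shape,r.shape)
cv2.imwrite('pics/m1.png',np.hstack([a,r]))
E
```

```text
knifeA [ 460.4 -368.     9. ] 589.4079236700597 scene px [256.3 156.1]
knifeA end [ 500.8 -286.4    9. ] 576.895139635786 scene px [265.1 181.5]
knifeA tip [ 420.2 -440.     9. ] 608.4077617498974 scene px [250.1 133.9]
knifeB [ 301.3 -222.9    9. ] 374.8299872069276 scene px [333.5 154.6]
house [490.1  -2.6  58. ] 490.0957875278746 scene px [343.5 234.5]
handle [605.    0.1  60. ] 605.0107161099057 scene px [311.  263.2]
twin [571.  418.8  58. ] 708.1185718077471 scene px [455.3 375.7]
boardTL [637.5 486.1   9. ] 801.6933226072646 scene px [455.6 425.3]
boardTR [651.3 259.9   9. ] 701.2404408239465 scene px [374.9 357.5]
boardBR [481.6 253.6   9. ] 544.3105751543393 scene px [420.9 308.6]
boardBL [471.5 475.2   9. ] 669.4131074918147 scene px [497.8 370.2]
pipe [355.9 315.6 115. ] 475.73025300328084 scene px [484.7 272.7]
chest fl [656.3 168.7  90. ] 677.6423594226828 scene px [347.  318.7]
chest fr [ 667.5 -164.8   90. ] 687.5188743979502 scene px [245.3 230. ]
[[  -0.    -0.9   -0.3   81.6]
 [   1.    -0.     0.     0.2]
 [  -0.    -0.3    0.9 -141.5]
 [   0.     0.     0.     1. ]] [[404.6   0.  317.1]
 [  0.  404.6 237.3]
 [  0.    0.    1. ]]
(500, 300, 3) (500, 500, 3)
```

View pics/m1.png

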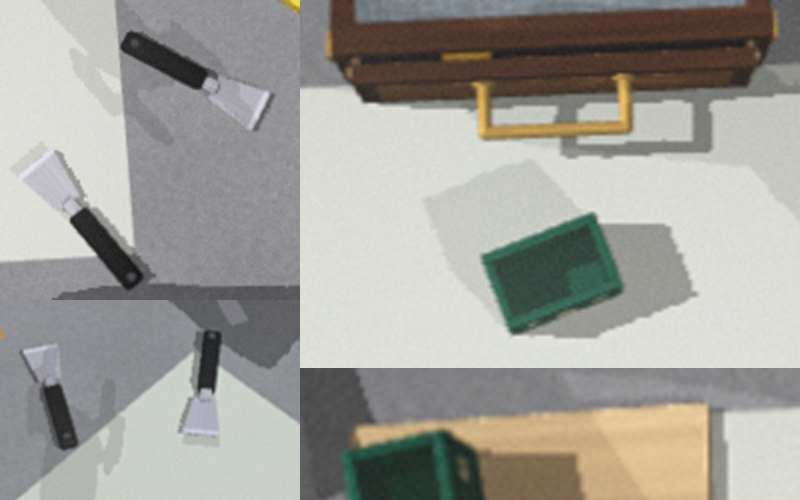

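Knife A is 589 mm from the base and B is 375 mm. The crop shows the same model for both, so A (the knife right of the paper) is the one meant. Next, two wrist views that cover the house, the handle and knife A.

```bash
python3 - <<'E'
from h import *
from rig import ctrl
d=pickle.load(open('cams.pkl','rb'))
for i,p in enumerate([(590,-270,290),(590,-110,290)]):
    ctrl.move_pose(p,down(-np.pi/2)); ctrl.pause(.2)
    c=wrist(ctrl);d[f'w{i}']=c;print(ctrl.sense()['time'],ctrl.sense()['joints'].round(2) if hasattr(ctrl.sense()['joints'],'round') else ctrl.sense()['joints'])
    cv2.imwrite(f'pics/w{i}.png',c['pixels'][...,::-1])
pickle.dump(d,open('cams.pkl','wb'))
E
```

```text
2.4083 [-0.54  0.23  1.49 -0.    1.42  1.03]
3.3417 [-0.3   0.12  1.61 -0.    1.41  1.27]
```

View pics/w0.png

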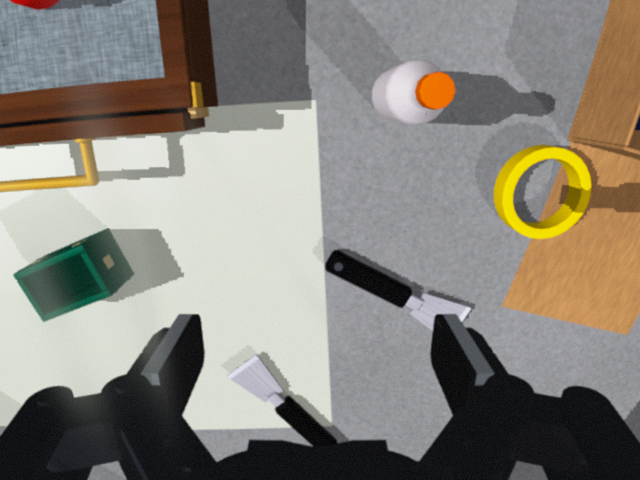

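View pics/w1.png

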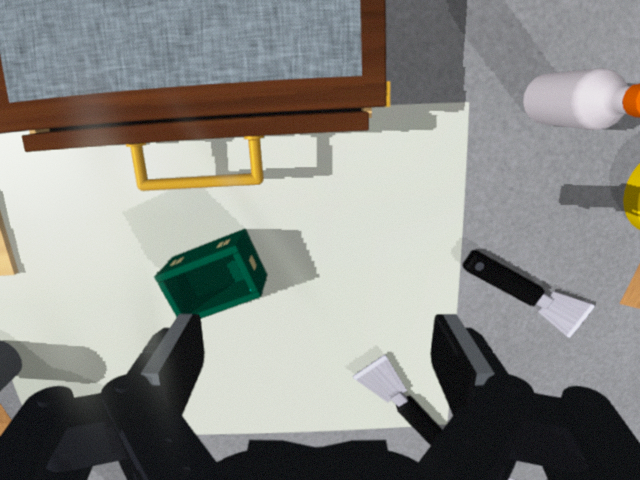

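The wrist views are clear. In w1 knife A's handle hole is at (478,260) and its blade corners are at (594,306) and (571,336). The bar ends are at (139,186) and (261,181), and the house spans (156..267, 230..320). I'll fit the houses by silhouette and triangulate the other points.

```bash
cat > fit.py <<'E'
from h import *
from scipy.optimize import minimize
def green(c,roi):
    h=cv2.cvtColor(c['pixels'],cv2.COLOR_RGB2HSV);m=cv2.inRange(h,(70,90,20),(95,255,255))
    r=np.zeros_like(m);x0,y0,x1,y1=roi;r[y0:y1,x0:x1]=m[y0:y1,x0:x1]
    r=cv2.morphologyEx(r,cv2.MORPH_OPEN,np.ones((3,3)))
    k=max(cv2.findContours(r,cv2.RETR_EXTERNAL,cv2.CHAIN_APPROX_NONE)[0],key=cv2.contourArea)
    return cv2.convexHull(k).astype(np.float32)
def box(p,L=95,W=62,H=58):
    x,y,z,a=p;P=np.array([[i*L/2,j*W/2,k*H] for i in(-1,1) for j in(-1,1) for k in(0,1)])
    return P@Ro.from_euler('z',a).as_matrix().T+[x,y,z]
def fit(obs,p0,zfree=True):
    hs=[(c,green(c,r)) for c,r in obs]
    def cost(q):
        p=np.array(q);p[:3]*=100;e=0
        for c,h in hs:
            g=cv2.convexHull(proj(c,box(p)).astype(np.float32));i=cv2.intersectConvexConvex(g,h)[0]
            e+=1-i/(cv2.contourArea(g)+cv2.contourArea(h)-i)
        return e/len(hs)
    q=np.array(p0,float);q[:3]/=100
    S=np.vstack([q]+[q+np.eye(4)[k]*[.2,.2,.1,.2][k] for k in range(4)])
    r=minimize(cost,q,method='Nelder-Mead',options=dict(xatol=1e-4,fatol=1e-5,maxiter=1500,initial_simplex=S))
    p=r.x.copy();p[:3]*=100;return p,r.fun
E
python3 - <<'E'
from fit import *
np.set_printoptions(precision=1,suppress=True)
d=pickle.load(open('cams.pkl','rb'));t,s,w0,w1=[d[k] for k in('top','scene','w0','w1')]
p,e=fit([(t,(280,235,340,290)),(s,(315,215,370,268)),(w0,(0,220,140,330)),(w1,(140,220,280,325))],(490,0,0,np.radians(-69)));print('house',p[:3],np.degrees(p[3]),'1-iou %.3f'%e)
p,e=fit([(t,(105,200,155,258)),(s,(428,345,482,412))],(570,420,9,0));print('twin',p[:3],np.degrees(p[3]),'%.3f'%e)
def T(n,*o):
    x,r=tri(o);print(n,x,np.array(r));return x
h=T('hole',(t,(435.5,261.5)),(w0,(338,266)),(w1,(478,260)))
a=T('bladeL',(t,(505.5,287)),(w0,(470,308)),(w1,(594,306)))
b=T('bladeR',(t,(499,305)),(w1,(571,336)))
m=(a+b)/2;print('len',np.linalg.norm(m-h),'w',np.linalg.norm(a-b),'yaw',np.degrees(np.arctan2(*(m-h)[1::-1])))
l=T('barL',(t,(288.2,215.2)),(w1,(139,186)));r=T('barR',(t,(336.9,213.9)),(w1,(261,181)),)
v=l-r;print('bar mid',(l+r)/2,np.linalg.norm(v),'yaw',np.degrees(np.arctan2(-v[0],v[1])))
f=T('chestFR',(t,(384,182)),(w1,(387,106)))
for n,x,y in[('bTL',(112,205),(455,423)),('bTR',(203,199),(376,358)),('bBR',(204,269),(420,311)),('bBL',(112,273),(497,372))]:T(n,(t,x),(s,y))
E
```

```text
house [492.1   1.3  -4.1] -66.89383976826346 1-iou 0.225
twin [570.3 425.2   6.8] 12.514063048154451 0.208
hole [ 499.8 -293.9   11.1] [2.  3.2 3.6]
bladeL [ 438.9 -455.7    6.5] [1.5 1.5 0.3]
bladeR [ 395.9 -438.2    4.6] [2.3 2.3]
len 173.9443186765487 w 46.502760386758126 yaw -118.29299128518855
barL [599.5  52.7  65.5] [1.1 1.1]
barR [602.8 -59.7  59.3] [0.6 0.6]
bar mid [601.2  -3.5  62.4] 112.6209280401393 yaw 1.6675344644664805
chestFR [ 669.4 -166.7   93.1] [2.2 2.2]
bTL [636.3 482.7  15.7] [0.7 0.7]
bTR [650.9 262.3  10.1] [0.3 0.3]
bBR [483.2 255.2  -0.6] [0.8 0.8]
bBL [472.7 477.1   2.4] [0.9 0.9]
```

```bash
python3 - <<'E'
from fit import *
d=pickle.load(open('cams.pkl','rb'))
for k,px in(('top',[(312,263),(295,265),(320,275)]),('w1',[(210,285),(175,300),(200,258),(235,243),(255,275),(260,300)]),('scene',[(343,235),(335,250),(355,250)])):
    h=cv2.cvtColor(d[k]['pixels'],cv2.COLOR_RGB2HSV);print(k,[h[y,x].tolist() for x,y in px])
E
sed -i 's/(70,90,20),(95,255,255)/(65,110,8),(100,255,255)/' fit.py
python3 - <<'E'
from fit import *
np.set_printoptions(precision=1,suppress=True)
d=pickle.load(open('cams.pkl','rb'));t,s,w0,w1=[d[k] for k in('top','scene','w0','w1')]
H=[(t,(280,235,340,290)),(s,(315,215,370,268)),(w0,(0,220,140,330)),(w1,(140,220,280,325))]
for o in(H,H[2:],H[:2]):
    p,e=fit(o,(490,0,0,np.radians(-69)));print('house',p[:3],np.degrees(p[3]),'1-iou %.3f'%e)
    for c,r in o:
        g=green(c,r);print('  mask bb',cv2.boundingRect(g),'model bb',cv2.boundingRect(proj(c,box(p)).astype(np.float32)))
p,e=fit([(t,(105,200,155,258)),(s,(428,345,482,412))],(570,420,9,0));print('twin',p[:3],np.degrees(p[3]),'%.3f'%e)
E
```

```text
top [[75, 67, 76], [74, 65, 75], [56, 13, 135]]
w1 [[81, 255, 45], [83, 242, 40], [81, 255, 67], [81, 245, 51], [83, 255, 38], [36, 11, 223]]
scene [[79, 97, 79], [79, 99, 77], [80, 124, 97]]Traceback (most recent call last):
  File "<stdin>", line 6, in <module>
  File "fit.py", line 13, in fit
    hs=[(c,green(c,r)) for c,r in obs]
           ~~~~~^^^^^
  File "fit.py", line 7, in green
    k=max(cv2.findContours(r,cv2.RETR_EXTERNAL,cv2.CHAIN_APPROX_NONE)[0],key=cv2.contourArea)
ValueError: max() iterable argument is empty
```

```bash

sed -i 's/(65,110,8)/(62,45,8)/' fit.py
python3 - <<'E'
from fit import *
np.set_printoptions(precision=1,suppress=True)
d=pickle.load(open('cams.pkl','rb'));t,s,w0,w1=[d[k] for k in('top','scene','w0','w1')]
H=[(t,(280,235,340,290)),(s,(315,215,370,268)),(w0,(0,220,140,330)),(w1,(140,220,280,325))]
for o in(H,H[2:],H[:2]):
    p,e=fit(o,(490,0,0,np.radians(-69)));print('house',p[:3],np.degrees(p[3]),'1-iou %.3f'%e)
    for c,r in o:
        g=green(c,r);print('  mask bb',cv2.boundingRect(g),'model bb',cv2.boundingRect(proj(c,box(p)).astype(np.float32)))
p,e=fit([(t,(105,200,155,258)),(s,(428,345,482,412))],(570,420,9,0));print('twin',p[:3],np.degrees(p[3]),'%.3f'%e)
E
```

```text
house [493.5   1.1  -1.5] -68.435386021953 1-iou 0.066
  mask bb (287, 243, 47, 40) model bb (285, 241, 50, 44)
  mask bb (321, 222, 44, 41) model bb (320, 220, 46, 45)
  mask bb (14, 232, 110, 89) model bb (11, 226, 124, 96)
  mask bb (155, 229, 112, 89) model bb (152, 226, 116, 100)
house [491.8   2.1  -4.1] -68.24680181237323 1-iou 0.061
  mask bb (14, 232, 110, 89) model bb (12, 227, 123, 96)
  mask bb (155, 229, 112, 89) model bb (152, 227, 116, 99)
house [493.8   1.2  -1.9] -68.53225154014369 1-iou 0.056
  mask bb (287, 243, 47, 40) model bb (285, 241, 50, 44)
  mask bb (321, 222, 44, 41) model bb (320, 220, 46, 45)
twin [571.3 424.7  12.4] 12.297035612773785 0.115
```

The house is at (493, 1), base z ≈ -2, yaw -68.4°. The board centre is about (561, 369), yaw 3.2°, and the twin is at (571, 425), all consistent with the sizes given. Next: grasp, lift and carry the house, then lower it until it touches.

```bash
python3 - <<'E'
from h import *
from rig import ctrl
np.set_printoptions(precision=1,suppress=True)
hx,hy,a=493,1.2,np.radians(-68.4+90)
g=np.radians(3.2);c,s=np.cos(g),np.sin(g);bx,by=560.8+58*s,369.3-58*c;b=g+np.pi/2
for p,o in[((hx,hy,14),a),((bx,by,23),b)]:print(ctrl.solve_ik(p,down(o)))
S=ctrl.sense
ctrl.move_pose((hx,hy,120),down(a)); ctrl.move_linear((hx,hy,14),v=120); ctrl.pause(.2)
f0=S()['force'];z0=S()['ee_pos'][2]
ctrl.gripper_close();ctrl.pause(.2);q=S();print(q['time'],'gap',q['finger_gap'],q['finger_force'],q['ee_pos'],z0,q['force'])
if not 50<q['finger_gap']<70: raise SystemExit('bad grasp')
ctrl.move_linear((hx,hy,130),v=120);ctrl.pause(.2);q=S();fl=q['force'];print('lifted',q['finger_gap'],fl)
ctrl.move_pose((bx,by,130),down(b));ctrl.move_linear((bx,by,29),v=120);ctrl.pause(.2)
f1=S()['force'][2];z=29
while z>19:
    z-=.7;ctrl.move_linear((bx,by,z),v=15);ctrl.pause(.08);q=S()
    print(round(z,1),q['ee_pos'].round(1),round(q['force'][2]-f1,2))
    if abs(q['force'][2]-f1)>1.2: break
print(q['time'],'z grasp',z0)
E
```

```text
[-0.1  0.2  2.  -0.   0.8 -0.5]
[ 0.4  0.5  1.7 -0.   1.  -1.2]
6.6917 gap 61.53063537571892 66.6454553604126 [493.5   1.1  14.6] 14.894917344016639 [-1.2 -0.6  5.5]
lifted 61.572137881837584 [ 0.3 -0.1 -3.1]
28.3 [564.  311.4  28.3] 0.88
27.6 [564.  311.4  27.5] 0.89
26.9 [564.  311.4  26.8] 1.06
26.2 [564.  311.4  26.2] 0.23
25.5 [564.  311.4  25.5] 0.68
24.8 [564.  311.4  24.8] -0.04
24.1 [564.  311.4  24.1] 0.9
23.4 [564.3 311.5  23.7] 2.2
13.075 z grasp 14.894917344016639
```

Touchdown came at the expected board height. Now I'll release, retreat, and open the drawer. The fingers span 114 mm when open and the bar stands only 40 mm off the face, so I'll centre 26 mm in front of the bar. That puts the rear finger between bar and face.

```bash
python3 - <<'E'
from h import *
from rig import ctrl
np.set_printoptions(precision=1,suppress=True)
S=ctrl.sense
p=S()['ee_pos'];ctrl.release();ctrl.pause(.2);ctrl.move_linear((p[0],p[1],130),v=120)
g=np.radians(1.8);u=np.array([np.cos(g),np.sin(g),0]);h=np.array([601.2,-3.5,0])
P=lambda s,z:h-u*s+[0,0,z]
ctrl.move_pose(P(26,120),down(g)); ctrl.move_linear(P(26,44),v=120);ctrl.pause(.1)
q=S();print(q['time'],q['ee_pos'],q['force'])
ctrl.gripper_close();ctrl.pause(.2);q=S();print('gap',q['finger_gap'],q['ee_pos'],q['force'],q['finger_force'])
if not 6<q['finger_gap']<18: raise SystemExit('no bar')
ctrl.move_linear(P(165,44),v=110);ctrl.pause(.1)
s=165
while s<215:
    s+=3;ctrl.move_linear(P(s,44),v=50);q=S();print(s,q['ee_pos'],q['force'])
    if abs(q['force'][0])>14: break
ctrl.pause(.1);q=S();print(q['time'],q['finger_gap'],q['ee_pos'],q['force'])
E
```

```text
16.7667 [576.5  -4.4  45.3] [-0.2  0.3 -0.6]
gap 8.843894616123793 [575.9  -4.5  44.9] [ 1.2 -0.8  5.1] 58.50943207740784
168 [433.3 -10.8  44.8] [ 0.2 -6.5  9.6]
171 [430.4 -10.9  44.8] [ 0.3 -7.7  8.1]
174 [427.4 -11.   44.8] [ 2.1 -6.7  7.8]
177 [424.4 -11.2  44.8] [ 1.  -8.3  8.5]
180 [422.2 -11.3  44.8] [ 3.8 -8.2  6.1]
183 [422.2 -11.3  44.9] [10.7 -6.9 -4.4]
186 [422.2 -11.3  45. ] [ 19.6  -4.8 -13.9]
21.0167 8.858216024588971 [422.2 -11.3  45. ] [ 20.1  -6.  -14.6]
```

```bash
python3 - <<'E'
from h import *
from rig import ctrl
np.set_printoptions(precision=1,suppress=True)
S=ctrl.sense;d=pickle.load(open('cams.pkl','rb'))
ctrl.release();ctrl.pause(.1);q=S();print(q['ee_pos'],q['force'],q['finger_gap'])
g=np.radians(2);u=np.array([np.cos(g),np.sin(g),0]);p0=np.array([422.2,-11.3,44])
ctrl.move_linear(p0-u*30,v=100)
s=30
while s<46:
    s+=2;ctrl.move_linear(p0-u*s,v=50);q=S()
    if np.hypot(*q['force'][:2])>12: break
print(s,q['force'],q['ee_pos'])
ctrl.move_linear(p0-u*(s-9),v=80);ctrl.move_linear(p0-u*(s-9)+[0,0,90],v=150)
for i,p in enumerate([(590,-20,290),(600,110,300)]):
    ctrl.move_pose(p,down(-np.pi/2));ctrl.pause(.15)
    d[f'd{i}']=c=wrist(ctrl);
d['top1']=ctrl.camera('top');d['scene1']=ctrl.camera('scene');print(S()['time'])
pickle.dump(d,open('cams.pkl','wb'))
cv2.imwrite('pics/d0.png',d['d0']['pixels'][...,::-1]);cv2.imwrite('pics/d1.png',d['d1']['pixels'][...,::-1])
cv2.imwrite('pics/top1.png',d['top1']['pixels'][...,::-1])
E
```

```text
[414.7  -9.2  43.7] [-1.4 -0.1 -1.7] 84.98670165937232
42 [12.1  2.3 -9.3] [384.7 -13.1  45. ]
27.3
```

View pics/d0.png

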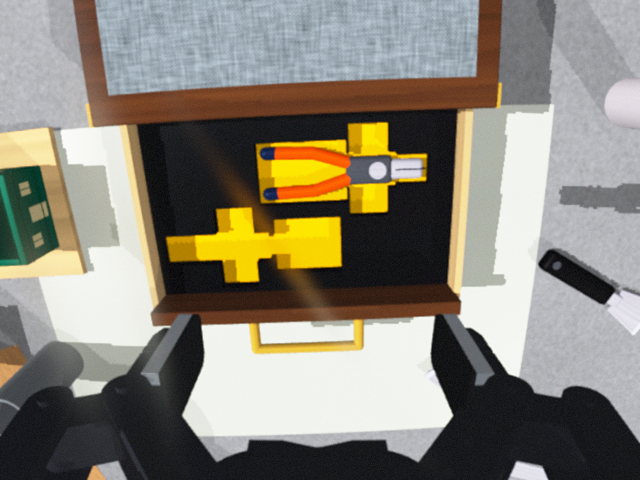

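View pics/d1.png

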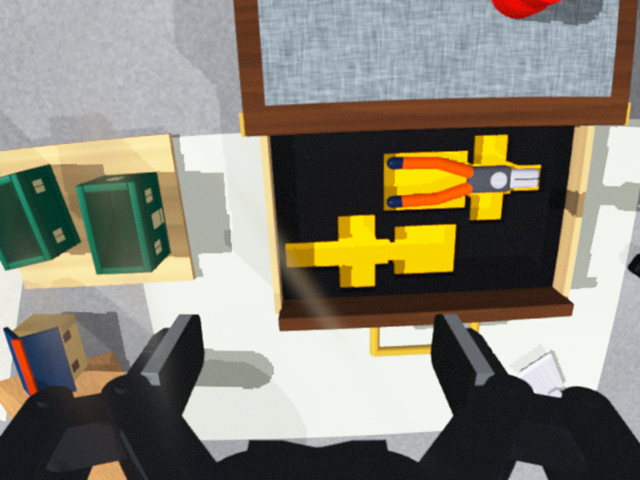

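Both views show the green house on the board beside its twin. The drawer is fully open, and the knife's cut-out is the front one: d0 (167..341, 208..283), d1 (286..455, 215..288). I'll fit the cut-out and the knife handle by their masks.

```bash
cat > fit2.py <<'E'
from fit import *
def big(m,roi):
    r=np.zeros_like(m);x0,y0,x1,y1=roi;r[y0:y1,x0:x1]=m[y0:y1,x0:x1]
    n,l,st,_=cv2.connectedComponentsWithStats(r);return (l==1+st[1:,4].argmax()).astype(np.uint8)*255
def yellow(c,roi):
    return big(cv2.inRange(cv2.cvtColor(c['pixels'],cv2.COLOR_RGB2HSV),(18,120,60),(36,255,255)),roi)
def dark(c,roi):return big(cv2.inRange(cv2.cvtColor(c['pixels'],cv2.COLOR_RGB2HSV),(0,0,0),(180,255,60)),roi)
def poly(rects,p):  # union of flat rects (x0,x1,y0,y1) at z
    x,y,z,a=p;R=Ro.from_euler('z',a).as_matrix()
    return [np.array([[i,j,0] for i,j in((x0,y0),(x1,y0),(x1,y1),(x0,y1))])@R.T+[x,y,z] for x0,x1,y0,y1 in rects]
def iou(c,m,shapes):
    K=4;o=np.zeros((480*K,640*K),np.uint8)
    for s in shapes:cv2.fillConvexPoly(o,cv2.convexHull(np.round((proj(c,s)+.5)*K).astype(np.int32)),255)
    M=cv2.resize(m,None,fx=K,fy=K,interpolation=cv2.INTER_NEAREST)
    return (o&M).astype(bool).sum()/(o|M).astype(bool).sum()
def opt(obs,model,p0,step=(5,5,4,.05)):
    f=lambda q:1-np.mean([iou(c,m,model(q)) for c,m in obs])
    q=np.array(p0,float);S=np.vstack([q]+[q+np.eye(4)[k]*step[k] for k in range(4)])
    r=minimize(f,q,method='Nelder-Mead',options=dict(xatol=.02,fatol=1e-4,maxiter=250,initial_simplex=S));return r.x,r.fun
E
python3 - <<'E'
from fit2 import *
np.set_printoptions(precision=1,suppress=True)
d=pickle.load(open('cams.pkl','rb'))
R=[(-79,34,-17,17),(30,52,-12,12),(41,109,-29,29),(-20,20,-44,44)]
A=[(d['d0'],(160,200,350,290)),(d['d1'],(280,210,462,295))]
Y=[(c,yellow(c,r)) for c,r in A]
for c,m in Y:print('yellow bb',cv2.boundingRect(m))
for o in(Y,Y[:1],Y[1:]):
    p,e=opt(o,lambda q:poly(R,q),(528,60,34,np.radians(-88)));print('pocket',p[:3],np.degrees(p[3]),'%.3f'%e)
B=[(d['w0'],(322,240,425,315)),(d['w1'],(460,245,560,310)),(d['d0'],(535,245,625,310))]
D=[(c,dark(c,r)) for c,r in B]
for c,m in D:print('dark bb',cv2.boundingRect(m))
hb=lambda q:[box((q[0]-22.5*np.cos(q[3]),q[1]-22.5*np.sin(q[3]),q[2],q[3]),105,26,18)]
for o in(D,D[1:],D[:2]):
    p,e=opt(o,hb,(468,-352,0,np.radians(-118)));print('knife',p[:3],np.degrees(p[3]),'%.3f'%e)
t,w=d['d0'],d['w1']
H=[(d['d1'],(75,165,175,280))]
E
```

```text
yellow bb (165, 206, 178, 77)
yellow bb (285, 214, 172, 74)
pocket [524.1  64.4  23.1] -86.95088135286365 0.058
pocket [526.9  63.4  31.9] -87.00609072223669 0.078
pocket [527.2  66.   30.8] -87.24433661535699 0.075
dark bb (326, 250, 86, 57)
dark bb (463, 250, 82, 56)
dark bb (539, 250, 76, 54)
knife [ 466.2 -353.2   -9.1] -119.07551082812523 0.146
knife [ 468.4 -350.2   -4.6] -119.4336893324383 0.144
knife [ 464.6 -353.4  -12.4] -118.83633497131002 0.140
```

Now close aligned views. I'll look at the cut-out and then the knife from the same relative height and angle, so that calibration errors cancel.

```bash
python3 - <<'E'
from h import *
from rig import ctrl
S=ctrl.sense;d=pickle.load(open('cams.pkl','rb'))
for n,p,a in(('pk',(524.5,64.5,170),3),('kn',(468,-350,150),-29)):
    if n=='kn': ctrl.move_linear((524.5,64.5,230),v=200)
    ctrl.move_pose(p,down(np.radians(a)));ctrl.pause(.25)
    q=S();print(q['ee_pos'].round(1),q['time']);d[n]=wrist(ctrl)
pickle.dump(d,open('cams.pkl','wb'))
cv2.imwrite('pics/pkkn.png',np.hstack([cv2.resize(d[n]['pixels'][...,::-1],(400,300)) for n in('pk','kn')]))
cv2.imwrite('pics/pkkn.png',cv2.vconcat([cv2.hconcat([d[n]['pixels'][60:480,140:530,::-1] for n in('pk','kn')])]))
E
```

```text
[524.8  64.6 170.3] 29.05
[ 468.6 -349.3  150.3] 31.3667
```

View pics/pkkn.png

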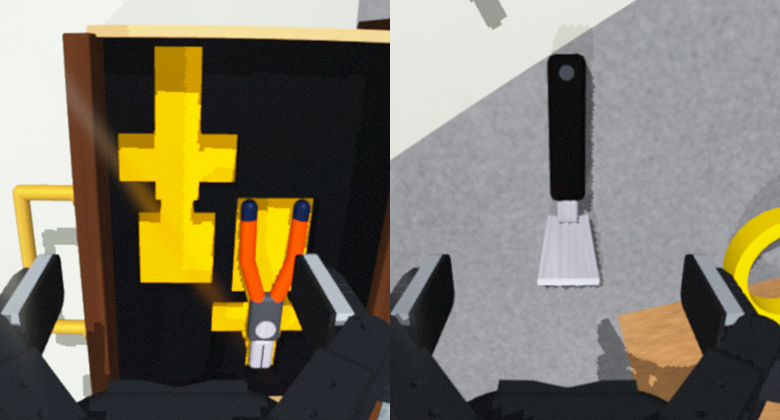

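The left crop shows the cut-out rim: scoop (118..237, 134..182), blade end at row 283, handle end at row 46. The right crop shows the whole knife: handle (548..586, 55..200), blade edge at row 285. I'll fit both.

```bash
python3 - <<'E'
from fit2 import *
np.set_printoptions(precision=1,suppress=True)
d=pickle.load(open('cams.pkl','rb'))
R=[(-79,34,-17,17),(30,52,-12,12),(41,109,-29,29),(-20,20,-44,44)]
c=d['pk'];m=yellow(c,(250,95,385,350));m[250:,372:]=0;print(cv2.boundingRect(m))
Y=[(c,m)]
def run(n,o,mk,p0,zs):
    for z in zs:
        f=(lambda q:mk(q)) if z is None else (lambda q:mk((q[0],q[1],z,q[3])))
        p,e=opt(o,f,p0);print(n,'z',z,p,np.degrees(p[3]),'%.3f'%e)
run('pocket',Y,lambda q:poly(R,q),(524.5,64.5,34,np.radians(-87)),(None,34))
import itertools
A=Y+[(d['d0'],yellow(d['d0'],(160,200,350,290))),(d['d1'],yellow(d['d1'],(280,210,462,295)))]
run('pocket all',A,lambda q:poly(R,q),(524.5,64.5,34,np.radians(-87)),(None,34))
c=d['kn'];m=dark(c,(295-30,100,360,270));print(cv2.boundingRect(m))
K=[(c,m)]
hb=lambda q:[box((q[0]-22.5*np.cos(q[3]),q[1]-22.5*np.sin(q[3]),q[2],q[3]),105,26,18)]
run('knife',K,hb,(468,-352,0,np.radians(-119)),(None,0))
# blade edge corners & handle-end check at z=9
o=lambda x,y:(x-390+140,y+60)
L,Rr=onz(c,o(538,284),9),onz(c,o(600,283),9);h=onz(c,o(567,73),18);E=onz(c,o(567,56),18);N=onz(c,o(567,199),18)
M=(L+Rr)/2;print('edge mid',M,'w',np.linalg.norm(L-Rr),'axis yaw',np.degrees(np.arctan2(*(M-h)[1::-1])),'end',E,np.linalg.norm((M-E)[:2]),'neck end',N,np.linalg.norm((N-E)[:2]))
v=(M-E)[:2]/np.linalg.norm((M-E)[:2]);print('origin from edge',M[:2]-105*v,'from end',E[:2]+75*v)
E
```

```text
(253, 106, 125, 238)
pocket z None [524.6  65.1  23.7  -1.5] -87.7086613104463 0.063
pocket z 34 [524.5  67.   35.4  -1.5] -87.43536190337394 0.095
pocket all z None [524.5  64.8  22.8  -1.5] -87.7713018742617 0.060
pocket all z 34 [526.5  65.4  36.   -1.5] -86.72681617895476 0.117
(298, 114, 39, 147)
knife z None [ 468.5 -350.3   -9.7   -2.1] -118.3948970383114 0.056
knife z 0 [ 468.7 -349.7    2.    -2.1] -118.40363349380206 0.101
edge mid [ 419.6 -441.7    9. ] w 50.51360702146674 axis yaw -118.37393482610206 end [ 504.2 -285.3   18. ] 177.8921665488985 neck end [ 455.7 -373.    18. ] 100.26274566799835
origin from edge [ 469.6 -349.4] from end [ 468.6 -351.2]
```

```bash
python3 - <<'E'
from h import *
np.set_printoptions(precision=1,suppress=True)
d=pickle.load(open('cams.pkl','rb'));c=d['pk'];o=lambda x,y:(x+140,y+60)
P=lambda x,y,z=34:onz(c,o(x,y),z)
e=P(178,46);b=P(176.5,283);v=(b-e)/np.linalg.norm(b-e)
print('len',np.linalg.norm(b-e),'yaw',np.degrees(np.arctan2(v[1],v[0])),'origin from mid',(e+b)/2-15*v)
s=[P(118,134),P(237,134),P(237,182),P(118,182)];print('scoop centre',np.mean(s,0),np.linalg.norm(s[0]-s[1]),np.linalg.norm(s[1]-s[2]))
c2=d['d0'];l=onz(c2,(255,349),60);r=onz(c2,(359,347),60);print('bar',(l+r)/2,np.linalg.norm(l-r),np.degrees(np.arctan2(-(l-r)[0],(l-r)[1])))
E
```

```text
len 180.36346512200345 yaw -87.36180714669206 origin from mid [524.8  68.8  34. ]
scoop centre [525.1  67.   34. ] 83.44488672437262 35.675012788143675
bar [421.1  -9.4  60. ] 111.81549944238898 1.3634018542798798
```

The scale of the visible yellow matches the floor plane (z ≈ 20 to 23), giving the cut-out at about (524.6, 65.3), yaw -87.6°. The handle geometry agrees, predicting (525, 64). The knife is at (468.8, -350.2), yaw -118.4°. I'll pick the knife up by the upper part of its handle so the fingers can open inside the scoop.

```bash
python3 - <<'E'
from h import *
from rig import ctrl
np.set_printoptions(precision=1,suppress=True)
S=ctrl.sense
def goto(xy,z,v,rot=None):
    "linear move, corrected by the sensed xy"
    ctrl.move_linear((*xy,z),rot,v=v);ctrl.pause(.15);e=np.array(xy)-S()['ee_pos'][:2]
    ctrl.move_linear((*(np.array(xy)+e),z),v=30);ctrl.pause(.1);return e
k=np.array([468.8,-350.2]);ctrl.move_linear((*k,60),down(np.radians(-28.4)),v=150)
goto(k,8,80);q=S();zg=q['ee_pos'][2];print(q['ee_pos'])
ctrl.gripper_close();ctrl.pause(.2);q=S();print(q['time'],'gap',q['finger_gap'],q['finger_force'],q['ee_pos'])
if not 18<q['finger_gap']<32: raise SystemExit('bad')
zg=q['ee_pos'][2]
ctrl.move_linear((*k,160),v=150)
p=np.array([524.6,65.3]);ctrl.move_pose((*p,160),down(np.radians(2.4)))
e=goto(p,zg+50,120);q=S();print(q['time'],'hover',q['ee_pos'],q['ee_rot'],q['finger_gap'],'zg',zg)
open('zg','w').write(f'{zg} {e[0]} {e[1]}')
d=pickle.load(open('cams.pkl','rb'));d['hov']=wrist(ctrl);pickle.dump(d,open('cams.pkl','wb'))
cv2.imwrite('pics/hov.png',d['hov']['pixels'][...,::-1])
E
```

```text
[ 468.3 -349.7    8.2]
34.25 gap 24.52082767193954 61.19835019111633 [ 468.5 -350.     8.3]
38.4667 hover [523.6  65.3  58.4] [2.2 2.3 0. ] 24.12770393571726 zg 8.302525152934267
```

View pics/hov.png

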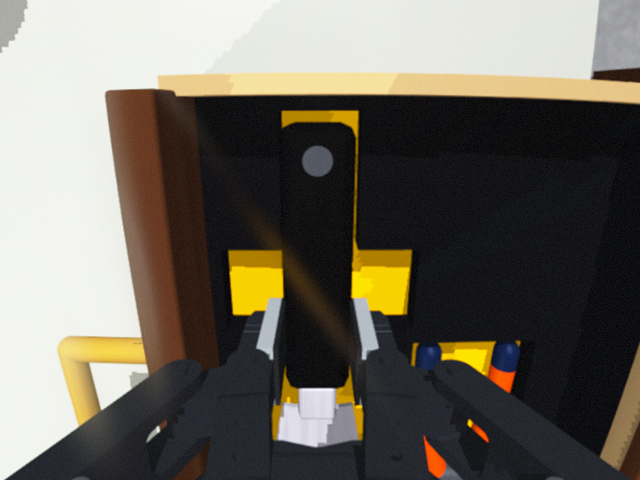

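The knife hangs centred over its cut-out. Its handle end is at row 122, the cut-out end at row 110, and the scoop spans (229..411, 250..316). Quick numeric check of the offsets.

```bash
python3 - <<'E'
from h import *
np.set_printoptions(precision=1,suppress=True)
c=pickle.load(open('cams.pkl','rb'))['hov']
k1,k2=onz(c,(318,122),66),onz(c,(319,385),66)
print('knife end',k1,'neck end',k2,'-> origin y',k1[1]-75,'len',np.linalg.norm(k1-k2))
for z in(20,34):
    print(z,'pocket end',onz(c,(320,110),z),'scoop corners',[onz(c,p,z)[:2] for p in((229,250),(411,250),(231,316),(408,316))])
E
```

```text
knife end [520.8 140.7  66. ] neck end [525.5  39.   66. ] -> origin y 65.74381604291142 len 101.89968122384275
20 pocket end [521.6 143.8  20. ] scoop corners [array([481.1,  78.2]), array([567.7,  81.8]), array([481. ,  42.6]), array([570.5,  46.3])]
34 pocket end [521.5 144.   34. ] scoop corners [array([484.1,  83.5]), array([564. ,  86.9]), array([484. ,  50.7]), array([566.6,  54.1])]
```

Everything agrees on a cut-out centre of (524.9, 64.9). I'll descend with force monitoring.

```bash
python3 - <<'E'
from h import *
from rig import ctrl
np.set_printoptions(precision=1,suppress=True)
S=ctrl.sense;zg=float(open('zg').read().split()[0]);T=np.array([524.9,64.9]);cmd=T.copy()
ctrl.move_linear((*cmd,zg+45),v=40);ctrl.pause(.1);cmd+=T-S()['ee_pos'][:2]
ctrl.move_linear((*cmd,zg+38),v=40);ctrl.pause(.2);f0=S()['force'][2];print(S()['ee_pos'],f0)
z=zg+38
while z>zg+19.4:
    z-=2 if z>zg+24 else .8
    ctrl.move_linear((*cmd,z),v=40);ctrl.pause(.05);q=S();df=q['force'][2]-f0
    print(round(z-zg,1),q['ee_pos'],round(df,1))
    if df>3.5: break
print(q['time'],q['finger_gap'])
E
```

```text
[525.2  64.9  46.4] -1.747514550935188
36.0 [525.   64.9  44.2] 0.3
34.0 [524.9  64.9  42.2] 0.2
32.0 [524.9  64.9  40.2] 0.4
30.0 [524.9  64.9  38.2] 0.1
28.0 [524.9  64.9  36.2] 0.6
26.0 [524.9  64.9  34.2] 0.6
24.0 [524.9  64.9  32.2] 0.6
23.2 [525.   64.9  31.5] -0.1
22.4 [525.   64.9  30.7] 1.0
21.6 [525.   64.9  29.9] 0.3
20.8 [525.   64.9  29. ] 0.1
20.0 [525.1  64.9  28.3] -0.3
19.2 [525.4  64.9  28.2] 6.5
43.325 24.25815972155285
```

It touched bottom at exactly 20 mm. Release, lift straight up and look.

```bash
python3 - <<'E'
from h import *
from rig import ctrl
np.set_printoptions(precision=1,suppress=True)
S=ctrl.sense
p=S()['ee_pos'];ctrl.move_linear((525,64.9,p[2]),v=30)
ctrl.release();ctrl.pause(.15);q=S();print('gap',q['finger_gap'],q['force'],q['ee_pos'])
ctrl.move_linear((525,64.9,60),v=60);ctrl.move_linear((525,64.9,180),v=180);ctrl.pause(.2)
d=pickle.load(open('cams.pkl','rb'));d['fin']=wrist(ctrl);d['top2']=ctrl.camera('top');pickle.dump(d,open('cams.pkl','wb'));print(S()['time'])
cv2.imwrite('pics/fin.png',cv2.hconcat([d['fin']['pixels'][60:480,140:530,::-1],cv2.resize(d['top2']['pixels'][180:320,100:230,::-1],(390,420),interpolation=cv2.INTER_CUBIC)]))
E
```

```text
gap 85.03657646582886 [14.2  0.7 -9.7] [532.   64.9  29.5]
46.1417
```

View pics/fin.png

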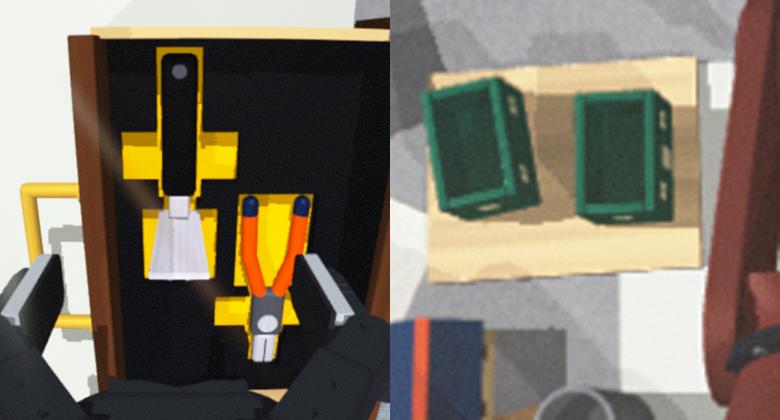

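The knife lies inside its cut-out, with the blade at (147..215, 205..280) and yellow margin on both sides. The house stands upright on the board beside the twin. Now I'll push the drawer shut with closed fingers against the bar.

```bash
python3 - <<'E'
from h import *
from rig import ctrl
np.set_printoptions(precision=1,suppress=True)
S=ctrl.sense;g=np.radians(2.2);u=np.array([np.cos(g),np.sin(g),0]);h=np.array([422.2,-11.0,46])
P=lambda s:h+u*s
ctrl.gripper_close()
ctrl.move_pose(P(-38)+[0,0,90],down(g));ctrl.move_linear(P(-38),v=150)
ctrl.move_linear(P(165),v=110);print(S()['time'],S()['ee_pos'],S()['force'])
s=165
while s<200:
    s+=2.5;ctrl.move_linear(P(s),v=40);q=S();print(s,q['ee_pos'],q['force'])
    if q['force'][0]<-14: break
ctrl.pause(.1);q=S();print(q['time'],q['ee_pos'],q['force'])
E
```

```text
50.3583 [586.9  -4.9  46. ] [-1.4  0.2 -1.2]
167.5 [589.9  -4.9  46.3] [-1.2 -0.7 -0.6]
170.0 [592.7  -4.6  46.3] [-0.7 -0.7  0.3]
172.5 [595.2  -4.4  46.2] [ 0.3 -0.7  0.3]
175.0 [597.5  -4.3  46.1] [-1.2 -0.8  0.3]
177.5 [599.9  -4.1  46. ] [0.1 0.3 0.1]
180.0 [602.4  -4.   46. ] [0.1 0.3 0. ]
182.5 [603.1  -3.9  45.8] [-4.8  0.5  3.9]
185.0 [603.2  -3.9  45.8] [-10.7  -1.3   8.4]
187.5 [603.2  -3.9  45.7] [-17.4  -2.   14.8]
52.7083 [603.2  -3.9  45.7] [-17.6  -0.6  13.9]
```

```bash
python3 - <<'E'
from fit import *
from rig import ctrl
np.set_printoptions(precision=1,suppress=True)
S=ctrl.sense;p=S()['ee_pos']
ctrl.move_linear(p+[-25,-1,0],v=100);ctrl.move_linear(p+[-25,-1,120],v=200)
ctrl.move_pose((300,-420,230),down(-np.pi/2));ctrl.pause(.2)
t=ctrl.camera('top');s=ctrl.camera('scene');print(S()['time'])
for n,c in(('bar px after',t),('before',pickle.load(open('cams.pkl','rb'))['top'])):
    m=cv2.inRange(cv2.cvtColor(c['pixels'],cv2.COLOR_RGB2HSV),(15,110,90),(30,255,255));m[:195]=0;m[230:]=0;m[:,:270]=0;m[:,350:]=0
    y,x=np.nonzero(m);k=y>=np.percentile(y,60);P=onz(c,(np.median(x),np.median(y[k])),60);print(n,cv2.boundingRect(m),P)
print('expected shut bar x about 622')
print('house',fit([(t,(152,195,195,260)),(s,(385,300,445,375))],(564,311,9,.05)))
print('twin',fit([(t,(105,200,155,258)),(s,(428,345,482,412))],(571,425,9,.2)))
E
```

```text
56.0583
bar px after (284, 195, 53, 14) [621.4   2.5  60. ]
before (283, 195, 56, 22) [602.7  -2.2  60. ]
expected shut bar x about 622
house (array([563.4, 310.3,   5.8,   0.1]), np.float64(0.08727343127554554))
twin (array([571.1, 424.8,  12.1,   0.2]), np.float64(0.07873888294562503))
```

The bar is back at x ≈ 621 (drawer shut), the house stands on the board and the twin has not moved. Handing in.

```bash
python3 -c "
from rig import ctrl
print(ctrl.job_done())"
```

```text
the job is handed in; nothing more can be done
None
```

I handed the job in at about 56 s: the house stands on the drying board beside its twin, the knife lies in its cut-out, and the drawer is shut; no verdict came back.

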